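Turn the handle carousel to the front pin

ROBOT

A 6-joint arm with a two-finger parallel gripper is mounted at the origin on the work surface. World frame = base frame: x ahead of the robot, y to its left, z up, the work surface at z = 0. Lengths are in m, angles in rad, forces in N, time in s.
With the tool pointing down it reaches from about 0.275 to 0.825 m from the base axis. Payload 4.9 kg.
Tool frame: the origin (TCP) lies midway between the tips of the shut fingers; the grasp point (between the pads) lies 19 mm behind it; z points along the fingers, y is the direction in which the jaws open and shut (so a half turn about z gives the same grasp; the last joint's range is limited). The gripper opens to 85 mm and grips with 20 to 120 N. Pads are 22 mm wide; open, the fingers measure 114 mm over their backs; the gripper's body (76 mm by 85 mm) begins 54 mm behind the grasp point. The pads swing forward as they close: fully open they stand 13 mm farther back than shut.
Start: joints at [1.058, 0.326, -0.193, 1.052, 0, 1.437], TCP at [0.203, 0.511, 0.197] pointing down, gripper open.
Joint ranges: [-2.65, 2.65], [-0.97, 1.79], [-1.3, 1.35], [-1.93, 2.1], [-1.47, 1.37], [-3.14, 3.14]. Speed limits (rad/s): [2.57, 2.57, 3.14, 3.14, 3.14, 3.14].

INTERFACE

Orientations are given as a unit quaternion [x, y, z, w].
In Python, from station import env gives the robot as it stands.
- The arm moves only by the tool drive_tool, never from a script. Its argument "moves" is a list of rows, each a list of 6 numbers: the shift along the tool's x, y, z in m, then the turn, a rotation vector about the tool's x, y, z in rad. In form: [[tx, ty, tz, ax, ay, az], ...]. A call has 1 to 12 rows; each row is the pose to reach, as a shift and turn from the pose measured when the call began, along the tool's axes at that moment; what a row does not reach only later rows make up. A row lasts 1/8 s, in which the tool goes at most 62.5 mm and 10.7 degrees, less where a joint would pass 70% of its speed; a pose out of reach is approached as far as the arm can. A call with a gripper value outside its range is refused whole. "jaw" is the opening in per cent of the stroke, from 0 (shut) to 100 (fully open), set as the call begins (left out, the last holds). The fingers move at their own pace and stop on an object; "force" is the grip in N (left out, the last holds). Time passes only in rows, so rows that repeat a pose let the fingers close. It gives the time, the measured TCP pose, the force and the opening at its end, in the units of the state.
- env.get_state(): the state, without advancing time (a new reading comes with each control period).
- env.grab_frame(name): name is "scene" or "top" or "wrist"; returns (picture, depth): 400x640x3 uint8, red, green, blue; 400x640 float32, m along the optical axis (not along the pixel's ray), 0 where there is no reading.
- env.camera_model(name): a dict with "vertical_fov" (degrees; the focal length in pixels is half the picture's height over the tangent of half this angle, whatever the lens; pixels are square), "cx", "cy" (the principal point, pixels), "k1" (the pictures are not rectified: a ray, as slopes to the right and down, at radius r is drawn at 1 + k1 r^2 times it, then the intrinsics apply), "world_to_cam" (4x4, takes a point from world to camera coordinates); the wrist camera has in their place "mount" (4x4, takes a point from camera to tool coordinates, whose origin is the TCP and whose axes are the flange's). Camera axes: x right, y up, looking along -z (the intrinsics and any distortion apply to the point x, -y, -z); pixel columns grow to the right and rows downward; lengths in m; the calibration is good to about 2 mm. A picture is of the moment at which its call begins: read the wrist's pose just before it. camera_model takes no time and is no camera call.
- env.job_done(): hands the job in, once; it reports no verdict.
Trained networks look in the newest picture that a camera, given by its name, has taken for a name from the list of things; names that differ only in an ending like _2 or _b are one class to them, and where a whole thing is asked for, a point or a joint stands for the part that bears it (a point fixed in the world has none). Each returns a list of dicts, best first, with "p" (0 to 1); they miss things now and then, are a little off and sometimes report something else, mostly with a low value. They report only what shows in the picture. A call takes as long as a camera call. They do not tell look-alikes from the thing itself.
- env.look_for(camera, target): "at" ([x, y, z] in m, in the coordinates of the camera as it stood for that picture, good to about 4 mm: the middle of the surface that is visible of it).
The state is a dict: "time": time; "joint_pos": joint angles; "joint_vel": joint speeds; "joint_torque": joint torques, N m; "tcp_pos": TCP position; "ee_rot": TCP orientation; "ft_force": force on the tool from outside, world axes, zero at the start; "wrist_torque": the same for the moment, N m; "grip_width": finger opening in m.
Only numpy, scipy, OpenCV 4.12 (cv2) and the standard library are available. Lean on these libraries where they do the work, as an engineer would, in place of code of your own. Each camera call takes 0.05 s, during which the arm holds its last target.

TASK

Push the pegs on the rim of the parts carousel with the fingertips to turn it slowly, until the mushroom-headed wooden handle stands at the front, in line with the upright pointed pin on the carousel's foot. Leave all six parts standing in their sockets without touching them, leave the other things on the bench alone, and take the hand clear at the end.

Things in the scene. Friction and masses are not known exactly. Their poses are not given: they have to be found in the camera images.
- foot: fixed round steel foot under the carousel. Its origin is on the carousel's turning axis at bench height; the axis is vertical. Along the foot's own -x axis a flat tongue sticks out under the disc and carries an upright pointed steel pin, 205 mm from the axis and 48 mm high: the front mark. The foot never moves during a run
- front (a point): the front place: the point 85 mm from the axis straight towards the pin, 85 mm above the bench. The mushroom handle belongs here (in plan)
- carousel (a joint): turning angle of the carousel disc (rad), 0 at the start, growing anticlockwise seen from above; it turns without end stops, with a drag of about 0.25 N m (under 2 N at the pegs), and stays where it is left
- hub (a point): centre of the carousel disc's top face, on the turning axis. Disc: plywood, 324 mm across, 12 mm thick, top face 42 mm above the bench. On it six square steel sockets, 44 mm wide and 30 mm high, 60 degrees apart, centred 85 mm from the axis; a loose part stands in each, tops at most 130 mm above the bench. Six rim pegs midway between the sockets serve to push it round
- peg0 (a point): centre of the top of one rim peg: upright wooden pin 12 mm thick, 50 mm tall (42 to 92 mm above the bench), 150 mm from the axis, 60 degrees from the next, fixed to the disc
- peg1 (a point): centre of the top of one rim peg: upright wooden pin 12 mm thick, 50 mm tall (42 to 92 mm above the bench), 150 mm from the axis, 60 degrees from the next, fixed to the disc
- peg2 (a point): centre of the top of one rim peg: upright wooden pin 12 mm thick, 50 mm tall (42 to 92 mm above the bench), 150 mm from the axis, 60 degrees from the next, fixed to the disc
- peg3 (a point): centre of the top of one rim peg: upright wooden pin 12 mm thick, 50 mm tall (42 to 92 mm above the bench), 150 mm from the axis, 60 degrees from the next, fixed to the disc
- peg4 (a point): centre of the top of one rim peg: upright wooden pin 12 mm thick, 50 mm tall (42 to 92 mm above the bench), 150 mm from the axis, 60 degrees from the next, fixed to the disc
- peg5 (a point): centre of the top of one rim peg: upright wooden pin 12 mm thick, 50 mm tall (42 to 92 mm above the bench), 150 mm from the axis, 60 degrees from the next, fixed to the disc
- plug_mid (a point): short round wooden plug, 34 mm across and 50 mm tall, flat top; point at its centre. It stands loose in a socket of the carousel, 42 mm above the bench, with about 2 mm play
- mushroom_mid (a point): the wooden handle to bring to the front: 86 mm tall, 34 mm foot, narrow 22 mm neck and a broad round mushroom head 49 mm across, by far the widest top on the carousel; point on its axis 43 mm above its foot. It stands loose in a socket of the carousel, 42 mm above the bench, with about 2 mm play
- straight_mid (a point): straight round wooden knife handle, 31 to 34 mm across and 88 mm tall, brass band at the top; point on its axis half-way up. It stands loose in a socket of the carousel, 42 mm above the bench, with about 2 mm play
- drift_mid (a point): round steel drift, 33 mm across, 70 mm tall, chamfered top; point on its axis half-way up. It stands loose in a socket of the carousel, 42 mm above the bench, with about 2 mm play
- hexagon_mid (a point): six-sided wooden handle, 30 mm across the flats and 82 mm tall; point at its centre. It stands loose in a socket of the carousel, 42 mm above the bench, with about 2 mm play
- taper_mid (a point): wooden handle tapering from 34 mm to a thin 16 mm tip with a brass band, 86 mm tall; point on its axis half-way up. It stands loose in a socket of the carousel, 42 mm above the bench, with about 2 mm play
- hammer: hammer with a wooden handle lying on the bench beside the carousel; bystander; origin on its underside
- stake: round dark steel block, 76 mm across, 75 mm tall, standing on the bench; bystander; origin at the centre of its underside
- whetstone: grey whetstone, 160 by 55 by 30 mm, lying on the bench; bystander; origin at the centre of its underside
Not all that is in view belongs to the job. Leave any orange look-alike of the part that bears plug_mid alone.

How it is judged:
At the end, for the whole second after the job is handed in: the mushroom-headed handle is within 14 mm (in plan) of the front place, the carousel is at rest, all six parts stand upright (within 0.25 rad) and seated (within 8 mm in height) in their sockets, and the hammer, steel block and whetstone are within 15 mm of where they were (horizontal distance between mushroom_mid and front below 0.014 m and velocity of joint carousel between -0.05 and 0.05 rad/s and height (world z) of plug_mid between 0.059 and 0.075 m and height (world z) of mushroom_mid between 0.077 and 0.093 m and height (world z) of straight_mid between 0.078 and 0.094 m and height (world z) of drift_mid between 0.069 and 0.085 m and height (world z) of hexagon_mid between 0.075 and 0.091 m and height (world z) of taper_mid between 0.077 and 0.093 m and angle between each of plug_mid, mushroom_mid, straight_mid, drift_mid, hexagon_mid, taper_mid's own z axis and vertical below 0.25 rad and distance of each of hammer, stake, whetstone from where it was at the start of the episode below 0.015 m); the robot touches nothing.
It fails at once if a part is lifted out of its socket or tipped (height (world z) of plug_mid above 0.079 m or angle between any of plug_mid, mushroom_mid, straight_mid, drift_mid, hexagon_mid, taper_mid's own z axis and vertical above 0.3 rad or height (world z) of any of mushroom_mid, taper_mid above 0.097 m or height (world z) of straight_mid above 0.098 m or height (world z) of drift_mid above 0.089 m or height (world z) of hexagon_mid above 0.095 m).
It fails at once if the robot pushes on a part standing in the carousel (more than 1 N) (contact force between any of the fingers, the arm and plug above 1 N or contact force between any of the fingers, the arm and mushroom above 1 N or contact force between any of the fingers, the arm and straight above 1 N or contact force between any of the fingers, the arm and drift above 1 N or contact force between any of the fingers, the arm and hexagon above 1 N or contact force between any of the fingers, the arm and taper above 1 N).
It fails at once if the carousel is spun fast (over 2 rad/s) (velocity of joint carousel above 2 rad/s or velocity of joint carousel below -2 rad/s).
It fails at once if a thing lying on the bench is displaced by more than 15 mm (distance of any of hammer, stake, whetstone from where it was at the start of the episode above 0.015 m).
It also fails if it takes over 58 s, if anything falls off the work surface, if the arm or the gripper's body presses on something with over 40 N, if the wrist force passes 120 N, or if a joint passes its speed limit or range.

## Working session

There is one attempt and no reset: what is moved stays moved. The work goes in short steps, Python scripts to look and compute and a tool call to move; the robot and the scene stay as the last step left them, time stands still between calls to the robot, and variables do not carry over. Pictures are saved under pics/ and viewed, and the job is handed in when it is done.

Besides the shell and the picture viewer there is one more tool, called after "Emit:" as name([rows], argument=value, ...), one row to a line, values as JSON. drive_tool: Moves the arm, as the interface text tells. Its arguments: {"type":"object","properties":{"moves":{"type":"array","items":{"type":"array","items":{"type":"number"}}},"jaw":{"type":"number"},"force":{"type":"number"}},"required":["moves"]}

```bash
mkdir -p pics; ls; cat > h.py <<'E'
import numpy as np, cv2
from station import env
def K(m):
    f=200/np.tan(np.radians(m["vertical_fov"])/2); return f
def cam2w(name,p):
    m=env.camera_model(name)
    return (np.linalg.inv(np.array(m["world_to_cam"]))@np.r_[p,1])[:3]
def proj(name,P):
    m=env.camera_model(name);f=K(m)
    c=np.array(m["world_to_cam"])@np.r_[P,1]
    x,y=c[0]/-c[2],-c[1]/-c[2]; s=1+m["k1"]*(x*x+y*y)
    return m["cx"]+f*x*s,m["cy"]+f*y*s
def ray(name,u,v):
    m=env.camera_model(name);f=K(m)
    xd,yd=(u-m["cx"])/f,(v-m["cy"])/f; x,y=xd,yd
    for _ in range(20):
        s=1+m["k1"]*(x*x+y*y); x,y=xd/s,yd/s
    T=np.linalg.inv(np.array(m["world_to_cam"]))
    return T[:3,3],T[:3,:3]@np.array([x,-y,-1])
def atz(name,u,v,z):
    o,d=ray(name,u,v); return o+d*(z-o[2])/d[2]
def atd(name,u,v,dep):
    o,d=ray(name,u,v); return o+d*dep
E
python3 - <<'E'
from h import *
s=env.get_state();print(s["time"],s["tcp_pos"],s["ee_rot"])
for n in ["top","scene"]:
    im,d=env.grab_frame(n);cv2.imwrite(f"pics/{n}0.png",im[:,:,::-1]);np.save(f"{n}0.npy",d)
    for t in ["foot","carousel","hub","mushroom_mid","peg0","plug_mid","straight_mid","drift_mid","hexagon_mid","taper_mid","hammer","stake","whetstone"]:
        for r in env.look_for(n,t)[:6]:
            w=cam2w(n,r["at"]);print(n,t,round(r["p"],2),w.round(3),np.round(proj(n,w)))
E
```

```text
pics
0.0 [0.20306662 0.5104554  0.19672082] [ 1.88272862e-01  9.82116396e-01 -8.01757015e-04 -2.66827946e-04]
top foot 0.67 [0.384 0.046 0.011] [315. 252.]
top carousel 0.77 [0.571 0.028 0.043] [321. 194.]
top carousel 0.18 [0.516 0.093 0.124] [299. 207.]
top hub 0.7 [0.573 0.032 0.038] [319. 193.]
top mushroom_mid 0.47 [0.51  0.093 0.125] [299. 209.]
top peg0 0.7 [0.571 0.023 0.039] [322. 194.]
top plug_mid 0.69 [0.296 0.17  0.049] [275. 278.]
top plug_mid 0.65 [0.492 0.015 0.093] [324. 216.]
top plug_mid 0.46 [0.574 0.03  0.043] [320. 193.]
top plug_mid 0.27 [0.513 0.092 0.122] [299. 208.]
top straight_mid 0.58 [0.575 0.02  0.04 ] [323. 193.]
top straight_mid 0.42 [0.594 0.11  0.131] [294. 182.]
top drift_mid 0.64 [0.573 0.03  0.039] [320. 193.]
top drift_mid 0.21 [0.398 0.427 0.028] [198. 245.]
top hexagon_mid 0.5 [0.654 0.05  0.125] [314. 163.]
top hexagon_mid 0.5 [0.586 0.364 0.075] [217. 186.]
top taper_mid 0.57 [ 0.541 -0.048  0.096] [344. 201.]
top hammer 0.58 [ 0.535 -0.411  0.022] [453. 208.]
top stake 0.84 [0.586 0.365 0.074] [216. 186.]
top whetstone 0.69 [0.398 0.425 0.0
[... 474 characters left out ...]
151.]
scene plug_mid 0.64 [0.611 0.371 0.076] [423. 315.]
scene plug_mid 0.57 [ 0.534 -0.226  0.033] [257. 169.]
scene plug_mid 0.52 [0.499 0.014 0.091] [328. 189.]
scene plug_mid 0.45 [0.374 0.048 0.009] [368. 193.]
scene straight_mid 0.78 [0.608 0.119 0.113] [329. 232.]
scene drift_mid 0.49 [ 0.641 -0.02   0.1  ] [275. 211.]
scene hexagon_mid 0.57 [0.662 0.059 0.112] [292. 231.]
scene hexagon_mid 0.3 [0.416 0.435 0.033] [494. 282.]
scene taper_mid 0.48 [ 0.551 -0.047  0.093] [296. 188.]
scene taper_mid 0.24 [0.602 0.057 0.045] [312. 234.]
scene stake 0.9 [0.608 0.373 0.074] [424. 315.]
scene whetstone 0.93 [0.414 0.439 0.032] [495. 283.]
scene whetstone 0.28 [0.371 0.046 0.008] [369. 192.]
```

```bash
python3 - <<'E'
import cv2
a=cv2.imread("pics/top0.png");b=cv2.imread("pics/scene0.png")
cv2.imwrite("pics/top0c.png",cv2.resize(a[110:310,190:470],None,fx=2.8,fy=2.8,interpolation=cv2.INTER_CUBIC))
cv2.imwrite("pics/scene0c.png",cv2.resize(b[110:360,200:520],None,fx=2.4,fy=2.4,interpolation=cv2.INTER_CUBIC))
E
```

```text
(no output)
```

View pics/top0c.png

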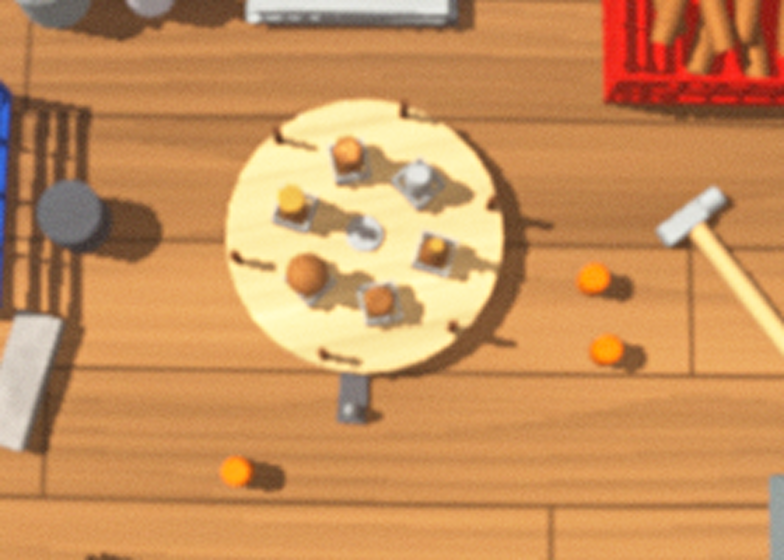

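View pics/scene0c.png

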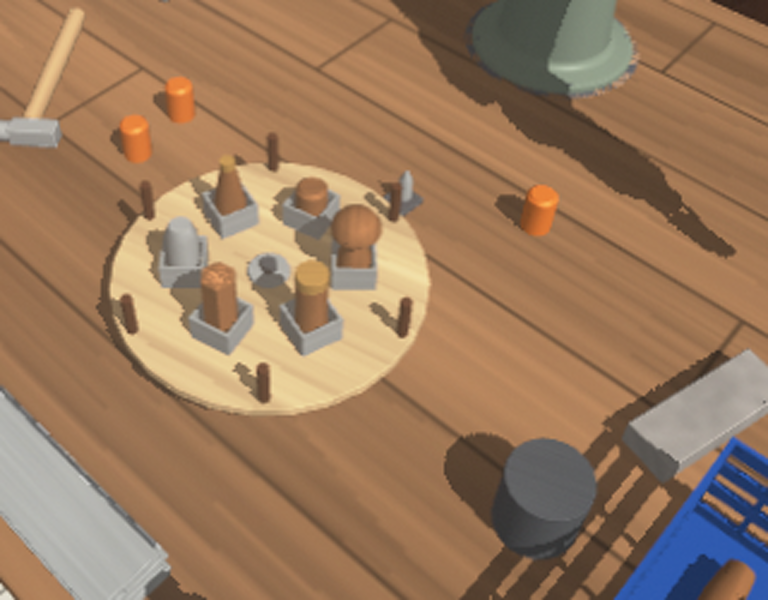

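View pics/top0.png

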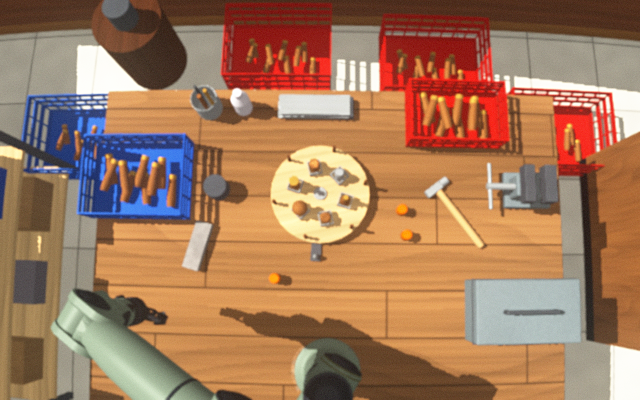

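```bash
cat >> h.py <<'E'
def cloud(name,d):
    m=env.camera_model(name);f=K(m)
    v,u=np.mgrid[0:400,0:640]
    pts=np.stack([(u-m["cx"])/f,(v-m["cy"])/f],-1).reshape(-1,1,2)
    Kd=np.eye(3); x=pts.reshape(-1,2).copy(); xd=x.copy()
    for _ in range(20):
        s=1+m["k1"]*(x**2).sum(1,keepdims=True); x=xd/s
    c=np.c_[x[:,0],-x[:,1],-np.ones(len(x)),]*d.reshape(-1,1)
    T=np.linalg.inv(np.array(m["world_to_cam"]))
    P=c@T[:3,:3].T+T[:3,3]; P[d.ravel()==0]=np.nan
    return P.reshape(400,640,3)
E
python3 - <<'E'
from h import *
from scipy.optimize import least_squares
for n in ["top","scene"]:
    d=np.load(n+"0.npy");P=cloud(n,d)
    q=P.reshape(-1,3); near=(abs(q[:,0]-.58)<.25)&(abs(q[:,1]-.03)<.25)
    b=near&(abs(q[:,2])<.01); print(n,"bench z",np.median(q[b,2]))
    m=near&(q[:,2]>.03)&(q[:,2]<.055)&(np.hypot(q[:,0]-.58,q[:,1]-.03)<.2)
    print("disc z",np.median(q[m,2]),m.sum())
    h=cv2.convexHull(q[m][:,:2].astype(np.float32))[:,0]
    r=least_squares(lambda p:np.hypot(h[:,0]-p[0],h[:,1]-p[1])-p[2],[.58,.03,.16],loss="soft_l1",f_scale=.002)
    print("circle",r.x.round(4)); c=r.x
    # blobs above
    hi=(q[:,2]>.07)&(np.hypot(q[:,0]-c[0],q[:,1]-c[1])<.165)
    k,l,st,ce=cv2.connectedComponentsWithStats(hi.reshape(400,640).astype(np.uint8))
    for i in range(1,k):
        w=q[(l==i).ravel()]; t=w[w[:,2]>w[:,2].max()-.012].mean(0); 
        dx,dy=t[:2]-c[:2];print(st[i,4],ce[i].round(1),t.round(4),"zmax",w[:,2].max().round(3),"r",np.hypot(dx,dy).round(3),"ang",np.degrees(np.arctan2(dy,dx)).round(1))
    g=(q[:,2]>.004)&(q[:,2]<.06)&(q[:,0]<c[0]-.17)&(q[:,0]>c[0]-.26)&(abs(q[:,1]-c[1])<.08)
    w=q[g];print("tongue",w.mean(0).round(4),len(w),w.min(0).round(3),w.max(0).round(3))
im=cv2.imread("pics/top0.png");cv2.imwrite("pics/top0d.png",cv2.resize(im[140:270,260:390],None,fx=4.6,fy=4.6,interpolation=cv2.INTER_CUBIC))
im=cv2.imread("pics/scene0.png");cv2.imwrite("pics/scene0d.png",cv2.resize(im[155:285,240:400],None,fx=4.6,fy=4.6,interpolation=cv2.INTER_CUBIC))
E
```

```text
top bench z -0.00044290999837470757
disc z 0.041699349483399595 6314
circle [0.5744 0.0311 0.1615]
13 [334.  147.3] [ 0.7176 -0.0128  0.0912] zmax 0.098 r 0.15 ang -17.1
17 [288.4 156.9] [0.6844 0.133  0.0915] zmax 0.097 r 0.15 ang 42.8
135 [313.9 164. ] [0.6565 0.049  0.1267] zmax 0.135 r 0.084 ang 12.3
117 [339.7 173. ] [ 0.63   -0.0311  0.1143] zmax 0.122 r 0.083 ang -48.2
1 [321. 169.] [0.648  0.0279 0.0701] zmax 0.07 r 0.074 ang -2.5
1 [309. 171.] [0.6402 0.0665 0.0733] zmax 0.073 r 0.075 ang 28.2
7 [319.4 171.4] [0.6391 0.0328 0.0741] zmax 0.077 r 0.065 ang 1.5
1 [310. 173.] [0.6339 0.0632 0.0722] zmax 0.072 r 0.068 ang 28.3
1 [312. 173.] [0.6335 0.0566 0.0746] zmax 0.075 r 0.064 ang 23.3
3 [314.7 172.3] [0.6361 0.0481 0.0731] zmax 0.074 r 0.064 ang 15.4
4 [331.  173.5] [ 0.6324 -0.0047  0.0758] zmax 0.08 r 0.068 ang -31.7
114 [293.6 181.7] [0.5984 0.1115 0.1302] zmax 0.137 r 0.084 ang 73.4
2 [342.5 179.5] [ 0.6138 -0.042   0.0728] zmax 0.073 r 0.083 ang -61.7
17 [365.4 181.1] [ 0.6075 -0.1142  0.0906] zmax 0.096 r 0.149 ang -77.2
4 [302.2 180.8] [0.608  0.0876 0.0727] zmax 0.0
[... 1602 characters left out ...]
[260.7 189.5] [ 0.609  -0.113   0.0908] zmax 0.096 r 0.148 ang -77.0
247 [329.7 192.3] [0.4954 0.0161 0.0919] zmax 0.097 r 0.082 ang -169.1
44 [365.  190.1] [0.4331 0.077  0.0905] zmax 0.096 r 0.15 ang 162.3
483 [348.1 208.7] [0.5214 0.0972 0.1259] zmax 0.132 r 0.085 ang 129.6
757 [284.8 224.7] [0.6597 0.0526 0.1245] zmax 0.128 r 0.087 ang 14.0
453 [329.7 233.9] [0.6018 0.1148 0.1302] zmax 0.134 r 0.087 ang 72.5
49 [252.8 236.9] [ 0.7195 -0.0109  0.0909] zmax 0.095 r 0.15 ang -16.4
49 [368.  238.4] [0.5445 0.1775 0.0905] zmax 0.095 r 0.149 ang 102.0
56 [309.5 265.8] [0.6861 0.1353 0.0914] zmax 0.096 r 0.152 ang 43.2
tongue [0.3656 0.0452 0.0131] 164 [ 0.316 -0.047  0.004] [0.405 0.107 0.05 ]
```

View pics/top0d.png

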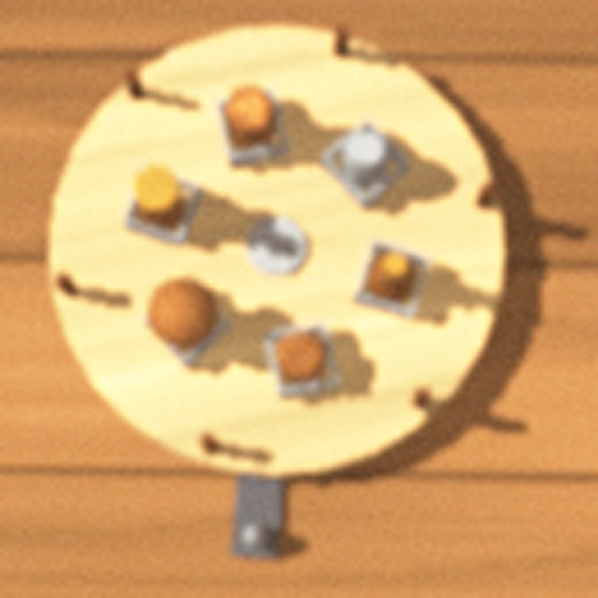

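View pics/scene0d.png

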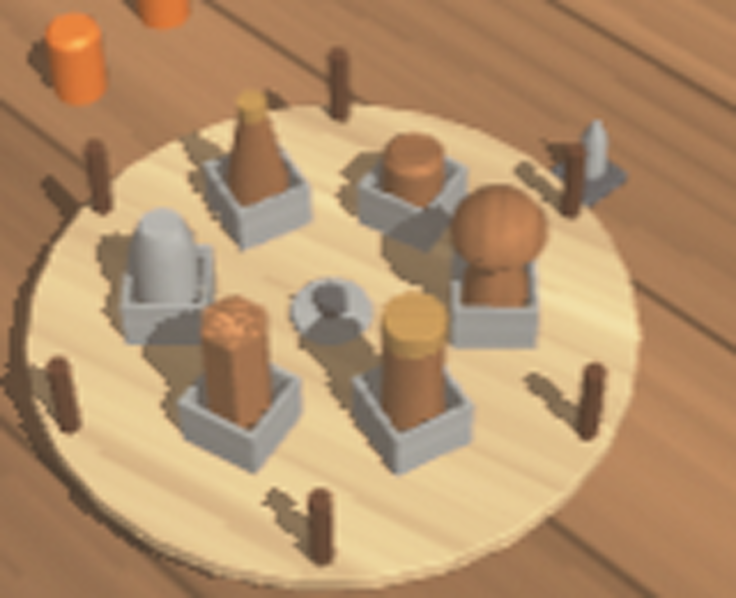

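```bash
python3 - <<'E'
from h import *
c=np.array([.5750,.0313])
for n,u,v in [("top",316.1,255.9),("scene",370,181.7)]:
    w=atz(n,u,v,.047);d=w[:2]-c;print(n,w.round(4),np.hypot(*d).round(4),np.degrees(np.arctan2(d[1],d[0]))%360)
    P=cloud(n,np.load(n+"0.npy")).reshape(-1,3)
    g=(P[:,2]>.02)&(P[:,2]<.07)&(np.hypot(P[:,0]-c[0]+.205,P[:,1]-c[1])<.035)
    print(g.sum(),P[g].mean(0).round(4)); d=P[g].mean(0)[:2]-c;print(np.hypot(*d),np.degrees(np.arctan2(d[1],d[0]))%360)
s=env.get_state();print(s["time"],s["tcp_pos"].round(4),s["ee_rot"].round(4))
for n in ["top","scene"]:
  for a in (176,177,178,180):
    print(n,a,np.round(proj(n,np.r_[c+.205*np.array([np.cos(np.radians(a)),np.sin(np.radians(a))]),.048]),1))
E
```

```text
top [0.3685 0.0397 0.047 ] 0.2067 177.6775172619489
21 [0.3686 0.0434 0.0374]
0.2068014230988332 176.64498645849682
scene [0.3694 0.0456 0.047 ] 0.2061 176.01773451251563
34 [0.3735 0.0466 0.036 ]
0.20210570713918335 175.64958925570258
1.4 [0.2034 0.5111 0.1975] [ 0.1883  0.9821  0.     -0.    ]
top 176 [314.3 255.2]
top 177 [315.4 255.3]
top 178 [316.5 255.4]
top 180 [318.7 255.5]
scene 176 [369.8 181.6]
scene 177 [368.8 180.9]
scene 178 [367.8 180.3]
scene 180 [365.7 179. ]
```

```bash
cat >> h.py <<'E'
from scipy.spatial.transform import Rotation as R
C=np.array([.5750,.0313])
def rows(thetas,z,r=.155,off=58-148):
    s=env.get_state();p=np.array(s["tcp_pos"]);q=R.from_quat(s["ee_rot"])
    for t in thetas:
        a=np.radians(t);w=np.r_[C+r*np.array([np.cos(a),np.sin(a)]),z]
        ty=np.radians(t+off);y=np.array([np.cos(ty),np.sin(ty),0]);zz=np.array([0,0,-1.]);x=np.cross(y,zz)
        Rt=R.from_matrix(np.c_[x,y,zz])
        print(t,np.round(q.inv().apply(w-p),3).tolist(),np.round((q.inv()*Rt).as_rotvec(),3).tolist())
    print(s["time"],p.round(4),np.round(s["joint_pos"],2))
E
python3 -c "
from h import *
rows([148],.18)"
```

```text
148 [-0.37, -0.281, 0.017] [0.0, -0.0, 0.18]
1.4 [0.2034 0.5111 0.1975] [ 1.06  0.33 -0.19  1.05  0.    1.44]
```

Emit:
drive_tool([
  [-0.037,-0.028,0,0,0,0.02],
  [-0.074,-0.056,0,0,0,0.04],
  [-0.111,-0.084,0,0,0,0.06],
  [-0.148,-0.112,0,0,0,0.08],
  [-0.185,-0.14,0,0,0,0.1],
  [-0.222,-0.168,0,0,0,0.12],
  [-0.259,-0.196,0,0,0,0.14],
  [-0.296,-0.225,0,0,0,0.16],
  [-0.333,-0.253,0.01,0,0,0.18],
  [-0.37,-0.281,0.017,0,0,0.18],
  [-0.37,-0.281,0.017,0,0,0.18],
  [-0.37,-0.281,0.017,0,0,0.18],
], jaw=0, force=20)

```text
time: 2.9
tcp_pos: [0.4429, 0.1133, 0.1805]
ee_rot: [0.276, 0.961, 0.0, -0.0]
ft_force: [-0.5, -0.3, 0.8]
grip_width: -0.0
```

```bash
python3 -c "
from h import *
rows([148],.072)
im,d=env.grab_frame('scene');cv2.imwrite('pics/s1.png',im[:,:,::-1])
im,d=env.grab_frame('wrist');cv2.imwrite('pics/w1.png',im[:,:,::-1])
print(env.get_state()['ee_rot'],env.get_state()['grip_width'])"
```

```text
148 [-0.001, 0.0, 0.108] [0.0, -0.001, -0.001]
2.9 [0.4429 0.1133 0.1805] [ 0.09  0.17 -0.45  0.95  0.    0.65]
[ 2.75093400e-01  9.61417497e-01  1.19841915e-04 -5.28726358e-05] 0.00017874679190421302
```

View pics/s1.png

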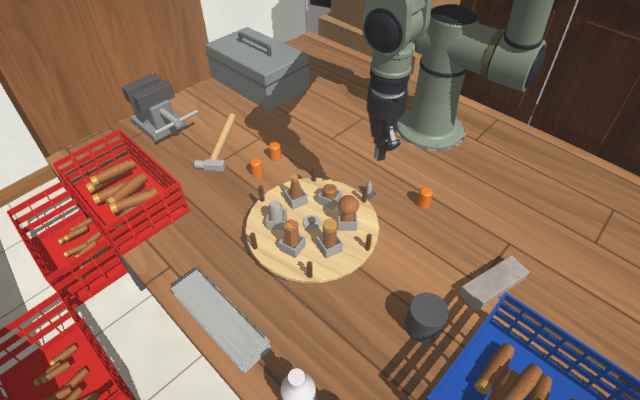

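View pics/w1.png

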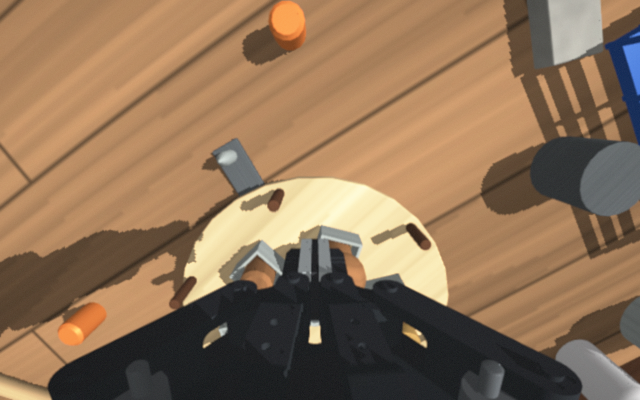

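The wrist view shows the peg to push at (276,200), the pin at (228,157), and clear disc under the shut fingertips. In the scene view the tips are at (380,158). Now I go down between the pegs.

Emit:
drive_tool([
  [0,0,0.02,0,0,0],
  [0,0,0.04,0,0,0],
  [0,0,0.06,0,0,0],
  [0,0,0.075,0,0,0],
  [0,0,0.09,0,0,0],
  [0,0,0.1,0,0,0],
  [0,0,0.106,0,0,0],
  [0,0,0.106,0,0,0],
])

```text
time: 4.0
tcp_pos: [0.4425, 0.1143, 0.0746]
ee_rot: [0.275, 0.961, 0.0, -0.0]
ft_force: [-0.3, -0.5, -0.2]
grip_width: -0.0001
```

```bash
python3 -c "
from h import *
print(proj('scene',env.get_state()['tcp_pos']))
rows([150,152,154,156,158,160,162,164,166,168,170,172],.073)
im,d=env.grab_frame('scene');cv2.imwrite('pics/s2.png',cv2.resize(im[100:300,220:460,::-1],None,fx=3,fy=3))
"
```

```text
(np.float64(373.99674100565613), np.float64(202.3801213006435))
150 [-0.001, -0.006, 0.002] [0.0, -0.001, -0.033]
152 [-0.002, -0.011, 0.002] [0.0, -0.001, -0.068]
154 [-0.002, -0.016, 0.002] [0.0, -0.001, -0.103]
156 [-0.003, -0.022, 0.002] [0.0, -0.0, -0.138]
158 [-0.004, -0.027, 0.002] [0.0, -0.0, -0.173]
160 [-0.005, -0.032, 0.002] [0.0, -0.0, -0.208]
162 [-0.006, -0.038, 0.002] [0.0, -0.0, -0.243]
164 [-0.007, -0.043, 0.002] [0.0, -0.0, -0.278]
166 [-0.009, -0.048, 0.002] [0.0, -0.0, -0.312]
168 [-0.011, -0.053, 0.002] [0.0, -0.0, -0.347]
170 [-0.013, -0.058, 0.002] [0.0, -0.0, -0.382]
172 [-0.015, -0.063, 0.002] [0.0, -0.0, -0.417]
4.0 [0.4425 0.1143 0.0746] [ 0.09  0.29 -0.6   0.68  0.    0.65]
```

View pics/s2.png

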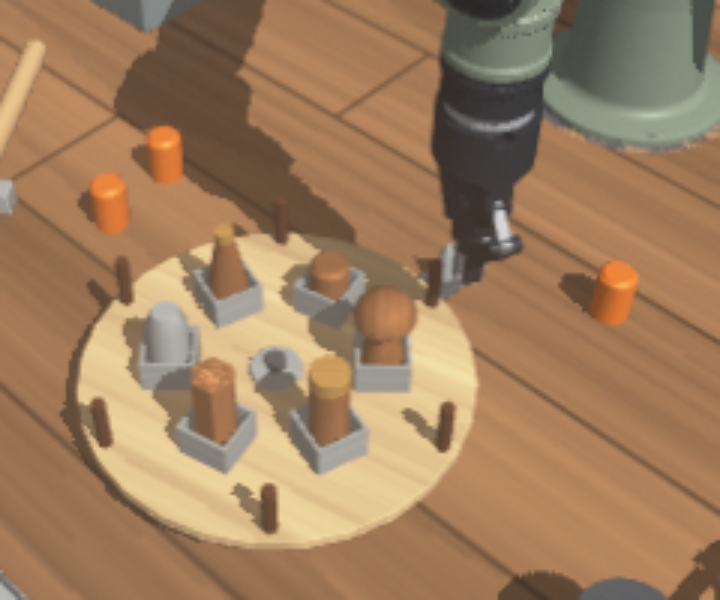

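The fingertips (crop 460,285) stand behind the front-left peg (433,285) and clear of every part. Next comes the slow push.

Emit:
drive_tool([
  [-0.001,-0.006,0.002,0,0,-0.033],
  [-0.002,-0.011,0.002,0,0,-0.068],
  [-0.002,-0.016,0.002,0,0,-0.103],
  [-0.003,-0.022,0.002,0,0,-0.138],
  [-0.004,-0.027,0.002,0,0,-0.173],
  [-0.005,-0.032,0.002,0,0,-0.208],
  [-0.006,-0.038,0.002,0,0,-0.243],
  [-0.007,-0.043,0.002,0,0,-0.278],
  [-0.009,-0.048,0.002,0,0,-0.312],
  [-0.011,-0.053,0.002,0,0,-0.347],
  [-0.013,-0.058,0.002,0,0,-0.382],
  [-0.015,-0.063,0.002,0,0,-0.417],
])

```text
time: 5.55
tcp_pos: [0.4228, 0.0526, 0.0734]
ee_rot: [0.069, 0.998, 0.0, 0.001]
ft_force: [-1.0, -0.5, 0.2]
grip_width: -0.0002
```

```bash
cat >> h.py <<'E'
def angle(n="scene"):
    im,d=env.grab_frame(n);P=cloud(n,d);q=P.reshape(-1,3)
    rr=np.hypot(q[:,0]-C[0],q[:,1]-C[1])
    # hits on top of mushroom & pegs
    k,l,st,ce=cv2.connectedComponentsWithStats(((q[:,2]>.075)&(rr<.16)).reshape(400,640).astype(np.uint8))
    for i in range(1,k):
        if st[i,4]<15: continue
        w=q[(l==i).ravel()]; t=w[w[:,2]>w[:,2].max()-.012].mean(0);dx,dy=t[:2]-C
        print(st[i,4],ce[i].round(),t.round(3),"r",np.hypot(dx,dy).round(3),"ang",np.degrees(np.arctan2(dy,dx)).round(1)%360)
    return im
E
python3 -c "
from h import *
rows([174,176,178,180,182,184,186,188,190,192,194],.073)
im=angle();cv2.imwrite('pics/s3.png',cv2.resize(im[100:300,220:460,::-1],None,fx=3,fy=3))
"
```

```text
174 [0.001, -0.005, 0.0] [0.0, 0.001, -0.034]
176 [0.001, -0.011, 0.0] [0.0, 0.001, -0.069]
178 [0.0, -0.016, 0.0] [0.0, 0.001, -0.104]
180 [-0.0, -0.021, 0.0] [0.0, 0.001, -0.139]
182 [-0.001, -0.027, 0.0] [0.0, 0.001, -0.174]
184 [-0.002, -0.032, 0.0] [0.0, 0.001, -0.209]
186 [-0.003, -0.037, 0.0] [0.0, 0.001, -0.244]
188 [-0.005, -0.043, 0.0] [0.0, 0.001, -0.279]
190 [-0.006, -0.048, 0.0] [0.0, 0.001, -0.313]
192 [-0.008, -0.053, 0.0] [0.0, 0.001, -0.348]
194 [-0.01, -0.058, 0.0] [0.0, 0.001, -0.383]
5.55 [0.4228 0.0526 0.0734] [-0.05  0.24 -0.68  0.65  0.    0.09]
6480 [365.  73.] [0.458 0.091 0.551] r 0.132 ang 153.0
31 [314. 169.] [ 0.467 -0.068  0.092] r 0.147 ang 222.5
207 [295. 187.] [ 0.551 -0.048  0.127] r 0.083 ang 253.4
36 [261. 189.] [ 0.609 -0.112  0.091] r 0.148 ang 283.5
159 [330. 190.] [0.495 0.016 0.092] r 0.081 ang 191.0
37 [365. 189.] [0.433 0.077 0.09 ] r 0.149 ang 162.1
397 [348. 206.] [0.521 0.097 0.126] r 0.085 ang 129.5
231 [275. 210.] [ 0.635 -0.027  0.111] r 0.084 ang 315.5
332 [291. 231.] [0.66  0.053 0.124] r 0.087 ang 14.1
343 [330. 231.] [0.602 0.115 0.13 ] r 0.088 ang 72.1
42 [253. 236.] [ 0.72  -0.011  0.091] r 0.151 ang 343.7
43 [368. 238.] [0.545 0.178 0.091] r 0.149 ang 101.5
49 [309. 265.] [0.686 0.135 0.091] r 0.152 ang 43.0
```

View pics/s3.png

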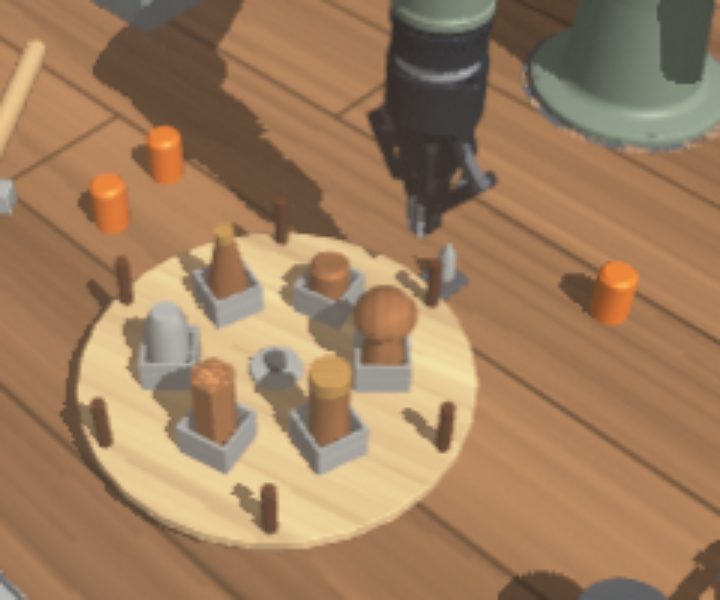

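```bash
python3 -c "
from h import *
s=env.get_state();print(s['tcp_pos'],proj('scene',s['tcp_pos']),s['ft_force'],s['joint_pos'],s['grip_width'])
for n in ['scene','top']:
  im,d=env.grab_frame(n);q=cloud(n,d).reshape(-1,3)
  g=(np.hypot(q[:,0]-.4228,q[:,1]-.0526)<.05)&(q[:,2]>.052)&(q[:,2]<.2)
  w=q[g];w=w[np.argsort(w[:,2])];print(n,w[:40:2].round(3).tolist())
im,d=env.grab_frame('wrist');cv2.imwrite('pics/w3.png',im[:,:,::-1])
m=env.camera_model('wrist');print(m)
"
```

```text
[0.42267215 0.0520916  0.07341652] (np.float64(359.59303378673667), np.float64(186.13818400290407)) [-0.27835775 -0.18510462 -0.26579711] [-5.09028662e-02  2.38222812e-01 -6.78361484e-01  6.52993329e-01
 -2.07283398e-04  8.78067539e-02] 8.089186132905603e-05
scene [[0.436, 0.079, 0.052], [0.432, 0.082, 0.055], [0.438, 0.078, 0.057], [0.43, 0.081, 0.057], [0.434, 0.08, 0.059], [0.43, 0.08, 0.059], [0.436, 0.078, 0.062], [0.438, 0.077, 0.063], [0.435, 0.081, 0.064], [0.435, 0.08, 0.067], [0.437, 0.075, 0.068], [0.427, 0.08, 0.068], [0.426, 0.079, 0.07], [0.436, 0.075, 0.071], [0.435, 0.08, 0.074], [0.439, 0.079, 0.076], [0.437, 0.078, 0.077], [0.43, 0.082, 0.079], [0.436, 0.073, 0.08], [0.436, 0.08, 0.082]]
top [[0.403, 0.008, 0.187], [0.409, 0.006, 0.194]]
{'vertical_fov': 67.02941911253856, 'cx': 314.47039978108495, 'cy': 201.0175988914179, 'k1': -0.03643562294006741, 'mount': array([[-9.09960815e-04,  9.61265576e-01,  2.75622322e-01,
         7.00258655e-02],
       [ 9.99999557e-01,  9.41483590e-04,  1.79399315e-05,
         5.29888905e-04],
       [-2.42248855e-04,  2.75622217e-01, -9.61266006e-01,
        -1.75880620e-01],
       [ 0.00000000e+00,  0.00000000e+00,  0.00000000e+00,
         1.00000000e+00]])}
```

View pics/w3.png

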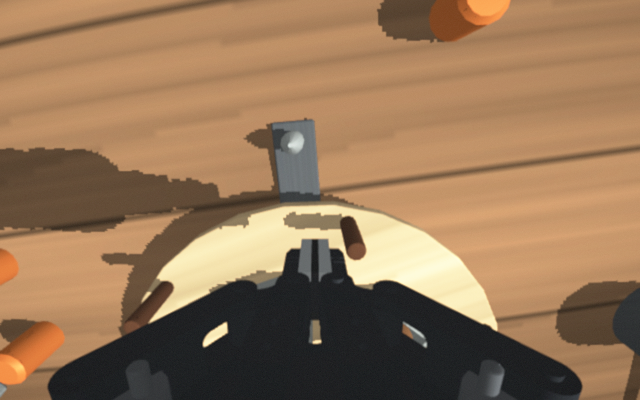

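```bash
python3 -c "
from h import *
m=env.camera_model('wrist');M=np.linalg.inv(np.array(m['mount']));f=K(m)
for z in (0,-.01,-.02,-.03,-.04):
  c=(M@np.r_[0,0,z,1]);x,y=c[0]/-c[2],-c[1]/-c[2];s=1+m['k1']*(x*x+y*y);print(z,m['cx']+f*x*s,m['cy']+f*y*s,-c[2])
im,d=env.grab_frame('wrist');print(d[225:330:8,315].round(3),d[225:330:8,306].round(3))
im,d=env.grab_frame('scene');P=cloud('scene',d)
for v in range(165,192,2): print(v,[P[v,u].round(3).tolist() for u in (358,361,364)])
cv2.imwrite('pics/s3z.png',cv2.resize(im[150:210,320:400,::-1],None,fx=9,fy=9,interpolation=cv2.INTER_CUBIC))
"
```

```text
0 313.655013983738 231.2071956477612 0.1883687627892673
-0.01 313.61540069771775 237.47933221784933 0.17875610272548353
-0.02 313.5713338956348 244.46029091307634 0.16914344266169976
-0.03 313.52202413445684 252.27644005121866 0.15953078259791598
-0.04 313.4664855595745 261.08579249905677 0.1499181225341322
[0.221 0.222 0.146 0.137 0.13  0.122 0.118 0.118 0.12  0.12  0.122 0.123
 0.244 0.246] [0.22  0.222 0.144 0.135 0.129 0.122 0.118 0.109 0.105 0.101 0.101 0.109
 0.11  0.112]
165 [[0.429, 0.047, 0.147], [0.435, 0.06, 0.159], [0.431, 0.065, 0.159]]
167 [[0.433, 0.05, 0.144], [0.437, 0.062, 0.154], [0.428, 0.064, 0.15]]
169 [[0.432, 0.049, 0.137], [0.43, 0.057, 0.141], [0.432, 0.067, 0.148]]
171 [[0.433, 0.051, 0.132], [0.432, 0.059, 0.136], [0.43, 0.066, 0.139]]
173 [[0.433, 0.052, 0.126], [0.431, 0.059, 0.129], [0.428, 0.066, 0.132]]
175 [[0.434, 0.053, 0.12], [0.428, 0.057, 0.119], [0.431, 0.068, 0.128]]
177 [[0.433, 0.052, 0.113], [0.431, 0.06, 0.117], [0.425, 0.065, 0.115]]
179 [[0.348, -0.011, 0.004], [0.338, -0.007, 0.0], [0.333, -0.001, 0.0]]
181 [[0.353, -0.006, 0.003], [0.346, -0.001, 0.002], [0.342, 0.006, 0.003]]
183 [[0.358, -0.002, 0.002], [0.35, 0.003, -0.0], [0.344, 0.009, -0.001]]
185 [[0.365, 0.004, 0.004], [0.357, 0.008, 0.0], [0.353, 0.016, 0.002]]
187 [[0.371, 0.009, 0.003], [0.363, 0.013, 0.0], [0.433, 0.074, 0.093]]
189 [[0.376, 0.013, 0.002], [0.37, 0.019, 0.001], [0.434, 0.075, 0.087]]
191 [[0.417, 0.044, 0.046], [0.384, 0.03, 0.011], [0.435, 0.076, 0.082]]
```

View pics/s3z.png

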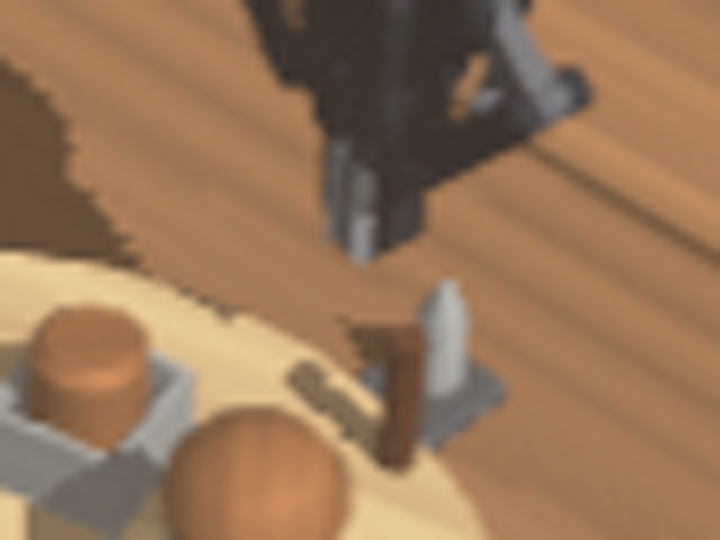

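```bash
python3 -c "
from h import *
s=env.get_state()
im,d=env.grab_frame('wrist')
m=env.camera_model('wrist');f=K(m);M=np.array(m['mount'])
T=np.eye(4);T[:3,:3]=R.from_quat(s['ee_rot']).as_matrix();T[:3,3]=s['tcp_pos'];T=T@M
v,u=np.mgrid[0:400,0:640];xd=np.stack([(u-m['cx'])/f,(v-m['cy'])/f],-1);x=xd.copy()
for _ in range(20): x=xd/(1+m['k1']*(x**2).sum(-1,keepdims=True))
c=np.stack([x[...,0],-x[...,1],-np.ones_like(x[...,0])],-1)*d[...,None]
P=c@T[:3,:3].T+T[:3,3]
q=c@M[:3,:3].T+M[:3,3]
for v,u in [(30,200),(60,300),(225,230),(225,400),(141,291),(222,349),(241,306),(241,322),(255,300),(255,328),(270,315),(310,315),(290,260),(290,370),(330,120),(330,500),(350,300),(380,80)]:
  print((u,v),'world',P[v,u].round(3),'tool',q[v,u].round(3))
"
```

```text
(200, 30) world [ 0.28  -0.013 -0.   ] tool [ 0.132 -0.085  0.073]
(300, 60) world [ 0.312  0.058 -0.   ] tool [ 0.11  -0.01   0.073]
(230, 225) world [ 0.422 -0.009  0.041] tool [-0.008 -0.062  0.032]
(400, 225) world [0.439 0.115 0.041] tool [-0.008  0.064  0.032]
(291, 141) world [0.368 0.045 0.044] tool [ 0.053 -0.015  0.029]
(349, 222) world [0.426 0.077 0.056] tool [-0.     0.024  0.017]
(306, 241) world [0.411 0.051 0.114] tool [ 0.011 -0.004 -0.041]
(322, 241) world [0.412 0.059 0.114] tool [ 0.011  0.004 -0.041]
(300, 255) world [0.411 0.049 0.129] tool [ 0.011 -0.006 -0.056]
(328, 255) world [0.412 0.061 0.13 ] tool [ 0.011  0.006 -0.057]
(315, 270) world [0.411 0.055 0.142] tool [ 0.011  0.001 -0.069]
(315, 310) world [0.429 0.053 0.144] tool [-0.006  0.001 -0.071]
(260, 290) world [0.413 0.034 0.15 ] tool [ 0.007 -0.02  -0.077]
(370, 290) world [0.419 0.075 0.15 ] tool [ 0.007  0.021 -0.077]
(120, 330) world [ 0.53  -0.159 -0.   ] tool [-0.136 -0.195  0.073]
(500, 330) world [ 0.584  0.219 -0.   ] tool [-0.136  0.187  0.074]
(300, 350) world [0.41  0.051 0.185] tool [ 0.012 -0.003 -0.112]
(80, 380) world [0.403 0.002 0.196] tool [ 0.012 -0.053 -0.123]
```

The wrist-frame check gives bench 0.000 and disc 0.041, so the arm pose is right. The shut fingertips, however, sit about 38 mm behind the stated TCP (world z 0.112), so they passed over the peg without touching it. I'll go back above the peg and set the TCP about 36 mm lower, with the real tips at about 0.076.

```bash
python3 -c "
from h import *
rows([172,166,160,154,148],.074)
rows([148],.038)
"
```

```text
172 [0.001, -0.0, -0.001] [0.0, 0.0, -0.0]
166 [0.0, 0.016, -0.001] [0.0, 0.0, 0.104]
160 [-0.002, 0.032, -0.001] [0.0, 0.0, 0.209]
154 [-0.007, 0.048, -0.001] [0.0, 0.0, 0.314]
148 [-0.012, 0.063, -0.001] [0.001, 0.0, 0.418]
5.9 [0.4224 0.053  0.073 ] [-0.05  0.24 -0.68  0.65  0.    0.09]
148 [-0.012, 0.063, 0.035] [0.001, 0.0, 0.418]
5.9 [0.4224 0.053  0.073 ] [-0.05  0.24 -0.68  0.65  0.    0.09]
```

Emit:
drive_tool([
  [0,0.016,-0.003,0,0,0.104],
  [-0.002,0.032,-0.004,0,0,0.209],
  [-0.007,0.048,-0.004,0,0,0.314],
  [-0.012,0.063,-0.002,0,0,0.418],
  [-0.012,0.063,0.0,0,0,0.418],
  [-0.012,0.063,0.01,0,0,0.418],
  [-0.012,0.063,0.02,0,0,0.418],
  [-0.012,0.063,0.028,0,0,0.418],
  [-0.012,0.063,0.034,0,0,0.418],
  [-0.012,0.063,0.034,0,0,0.418],
])

```text
time: 7.15
tcp_pos: [0.4427, 0.1135, 0.0385]
ee_rot: [0.276, 0.961, 0.0, -0.0]
ft_force: [-0.1, -0.7, 0.2]
grip_width: 0.0001
```

```bash
python3 -c "
from h import *
rows([150,152,154,156,158,160,162,164,166,168,170,172],.038)
im,d=env.grab_frame('scene');cv2.imwrite('pics/s4.png',cv2.resize(im[140:250,280:440,::-1],None,fx=5,fy=5,interpolation=cv2.INTER_CUBIC))
"
```

```text
150 [-0.001, -0.005, 0.001] [-0.0, -0.001, -0.035]
152 [-0.001, -0.01, 0.001] [-0.0, -0.001, -0.07]
154 [-0.002, -0.016, 0.001] [-0.0, -0.001, -0.104]
156 [-0.002, -0.021, 0.001] [-0.0, -0.001, -0.139]
158 [-0.003, -0.027, 0.001] [-0.0, -0.001, -0.174]
160 [-0.004, -0.032, 0.001] [-0.0, -0.001, -0.209]
162 [-0.005, -0.037, 0.001] [0.0, -0.001, -0.244]
164 [-0.007, -0.042, 0.001] [0.0, -0.001, -0.279]
166 [-0.008, -0.047, 0.001] [0.0, -0.001, -0.314]
168 [-0.01, -0.053, 0.001] [0.0, -0.001, -0.349]
170 [-0.012, -0.058, 0.001] [0.0, -0.001, -0.384]
172 [-0.014, -0.063, 0.0] [0.0, -0.001, -0.419]
7.15 [0.4427 0.1135 0.0385] [ 0.09  0.34 -0.64  0.59  0.    0.65]
```

View pics/s4.png

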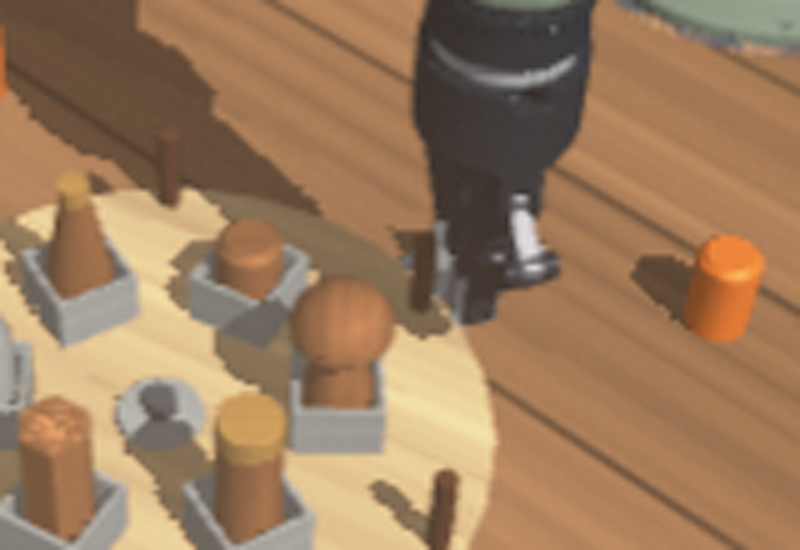

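The tips now stand at about mid-peg height, behind the peg (crop 423,270) and well clear of the mushroom.

Emit:
drive_tool([
  [-0.001,-0.005,0.001,0,0,-0.035],
  [-0.001,-0.01,0.001,0,0,-0.07],
  [-0.002,-0.016,0.001,0,0,-0.104],
  [-0.002,-0.021,0.001,0,0,-0.139],
  [-0.003,-0.027,0.001,0,0,-0.174],
  [-0.004,-0.032,0.001,0,0,-0.209],
  [-0.005,-0.037,0.001,0,0,-0.244],
  [-0.007,-0.042,0.001,0,0,-0.279],
  [-0.008,-0.047,0.001,0,0,-0.314],
  [-0.01,-0.053,0.001,0,0,-0.349],
  [-0.012,-0.058,0.001,0,0,-0.384],
  [-0.014,-0.063,0.001,0,0,-0.419],
])

```text
time: 8.7
tcp_pos: [0.4222, 0.0531, 0.0383]
ee_rot: [0.069, 0.998, 0.001, 0.001]
ft_force: [1.5, 1.7, -0.7]
grip_width: -0.0004
```

```bash
python3 -c "
from h import *
rows([174,176,178,180,182,184,186,188,190,192],.038)
im=angle();cv2.imwrite('pics/s5.png',cv2.resize(im[140:280,240:420,::-1],None,fx=4,fy=4,interpolation=cv2.INTER_CUBIC))
"
```

```text
174 [0.001, -0.006, 0.0] [0.002, 0.001, -0.033]
176 [0.0, -0.011, 0.0] [0.002, 0.001, -0.068]
178 [-0.0, -0.016, 0.0] [0.002, 0.001, -0.103]
180 [-0.001, -0.022, 0.0] [0.002, 0.001, -0.138]
182 [-0.002, -0.027, 0.0] [0.002, 0.001, -0.173]
184 [-0.003, -0.033, 0.0] [0.002, 0.001, -0.207]
186 [-0.004, -0.038, 0.0] [0.002, 0.001, -0.242]
188 [-0.005, -0.043, 0.0] [0.002, 0.002, -0.277]
190 [-0.007, -0.048, 0.0] [0.002, 0.002, -0.312]
192 [-0.009, -0.053, 0.0] [0.002, 0.002, -0.347]
8.7 [0.4222 0.0531 0.0383] [-0.05  0.29 -0.72  0.56  0.    0.09]
6985 [365.  77.] [0.439 0.089 0.544] r 0.148 ang 156.9
36 [297. 171.] [ 0.5   -0.095  0.091] r 0.147 ang 239.4
210 [287. 191.] [ 0.575 -0.051  0.128] r 0.082 ang 270.2
160 [321. 187.] [ 0.504 -0.007  0.092] r 0.081 ang 208.2
375 [346. 199.] [0.506 0.078 0.126] r 0.084 ang 145.9
37 [252. 200.] [ 0.649 -0.097  0.091] r 0.149 ang 300.1
238 [276. 218.] [ 0.65  -0.008  0.112] r 0.085 ang 332.2
334 [338. 226.] [0.578 0.118 0.13 ] r 0.087 ang 88.0
40 [374. 224.] [0.504 0.162 0.091] r 0.149 ang 118.4
343 [301. 235.] [0.65  0.075 0.124] r 0.087 ang 30.2
46 [263. 249.] [0.726 0.032 0.09 ] r 0.151 ang 0.1
43 [330. 263.] [0.652 0.162 0.092] r 0.152 ang 59.4
```

View pics/s5.png

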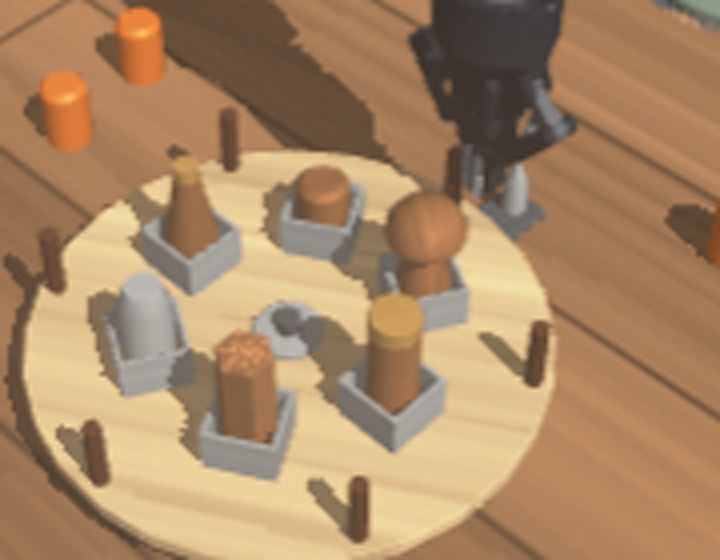

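The peg turned the carousel by 16.5° and all parts are standing. It needs about 27° more; I push 20°, then the rest.

Emit:
drive_tool([
  [0.001,-0.006,0,0,0,-0.033],
  [0,-0.011,0,0,0,-0.068],
  [0,-0.016,0,0,0,-0.103],
  [-0.001,-0.022,0,0,0,-0.138],
  [-0.002,-0.027,0,0,0,-0.173],
  [-0.003,-0.033,0,0,0,-0.207],
  [-0.004,-0.038,0,0,0,-0.242],
  [-0.005,-0.043,0,0,0,-0.277],
  [-0.007,-0.048,0,0,0,-0.312],
  [-0.009,-0.053,0,0,0,-0.347],
  [-0.009,-0.053,0,0,0,-0.347],
])

```text
time: 10.12
tcp_pos: [0.424, -0.0016, 0.0385]
ee_rot: [-0.104, 0.995, -0.0, 0.001]
ft_force: [-0.4, 0.5, 0.6]
grip_width: 0.0
```

```bash
python3 -c "
from h import *
im=angle()
rows([193,194,195,196,197,198,199,200,201,202],.038)
"
```

```text
7189 [345.  80.] [0.447 0.033 0.533] r 0.128 ang 179.2
34 [278. 177.] [ 0.55  -0.114  0.09 ] r 0.147 ang 260.3
155 [308. 187.] [ 0.523 -0.03   0.092] r 0.08 ang 229.9
214 [279. 198.] [ 0.605 -0.046  0.128] r 0.083 ang 291.2
38 [374. 206.] [0.463 0.128 0.09 ] r 0.148 ang 139.0
319 [346. 217.] [0.548 0.114 0.13 ] r 0.087 ang 108.1
39 [248. 217.] [ 0.691 -0.062  0.091] r 0.149 ang 321.2
245 [281. 227.] [0.661 0.02  0.111] r 0.087 ang 352.8
358 [316. 236.] [0.631 0.099 0.124] r 0.088 ang 50.4
37 [352. 254.] [0.603 0.18  0.091] r 0.151 ang 79.5
46 [283. 260.] [0.717 0.085 0.091] r 0.152 ang 20.7
193 [0.0, -0.002, 0.0] [-0.0, 0.002, -0.019]
194 [0.0, -0.005, 0.0] [-0.0, 0.002, -0.036]
195 [0.0, -0.007, 0.0] [-0.0, 0.002, -0.053]
196 [0.0, -0.01, 0.0] [-0.0, 0.002, -0.071]
197 [-0.0, -0.013, 0.0] [-0.0, 0.002, -0.088]
198 [-0.0, -0.016, 0.0] [-0.0, 0.002, -0.106]
199 [-0.001, -0.018, 0.0] [-0.0, 0.002, -0.123]
200 [-0.001, -0.021, 0.0] [-0.0, 0.002, -0.141]
201 [-0.002, -0.024, 0.0] [-0.0, 0.002, -0.158]
202 [-0.002, -0.026, 0.0] [-0.0, 0.002, -0.176]
10.175 [ 0.4239 -0.0015  0.0384] [-0.18  0.29 -0.72  0.55  0.   -0.39]
```

Emit:
drive_tool([
  [0,-0.002,0,0,0,-0.019],
  [0,-0.005,0,0,0,-0.036],
  [0,-0.007,0,0,0,-0.053],
  [0,-0.01,0,0,0,-0.071],
  [0,-0.013,0,0,0,-0.088],
  [0,-0.016,0,0,0,-0.106],
  [-0.001,-0.017,0,0,0,-0.115],
  [-0.001,-0.017,0,0,0,-0.115],
])

```text
time: 11.18
tcp_pos: [0.4281, -0.0183, 0.0383]
ee_rot: [-0.161, 0.987, -0.0, 0.0]
ft_force: [-0.7, 0.6, -0.8]
grip_width: -0.0
```

Emit:
drive_tool([
  [0,0.003,0,0,0,0],
  [0,0.006,0,0,0,0],
  [0,0.008,-0.01,0,0,0],
  [0,0.008,-0.03,0,0,0],
  [0,0.008,-0.06,0,0,0],
  [0,0.008,-0.09,0,0,0],
  [0.02,0.008,-0.12,0,0,0],
  [0.04,0.008,-0.15,0,0,0],
  [0.06,0.008,-0.17,0,0,0],
  [0.07,0.008,-0.19,0,0,0],
  [0.07,0.008,-0.2,0,0,0],
])

```text
time: 12.55
tcp_pos: [0.3591, -0.0329, 0.2399]
ee_rot: [-0.161, 0.987, -0.001, 0.002]
ft_force: [0.6, 1.3, 0.4]
grip_width: -0.0
```

```bash
python3 -c "
from h import *
for n in ['scene','top']:
  im=angle(n);o=im[130:280,230:430] if n=='scene' else im[130:280,240:400]
  cv2.imwrite('pics/f_%s.png'%n,cv2.resize(o[:,:,::-1],None,fx=4,fy=4,interpolation=cv2.INTER_CUBIC))
"
```

```text
35 [330. 170.] [ 0.442 -0.033  0.091] r 0.148 ang 205.7
35 [273. 180.] [ 0.566 -0.116  0.09 ] r 0.147 ang 266.5
363 [338. 188.] [0.494 0.041 0.126] r 0.081 ang 173.0
157 [305. 187.] [ 0.53  -0.036  0.092] r 0.081 ang 236.1
218 [278. 201.] [ 0.614 -0.043  0.127] r 0.083 ang 297.6
31 [372. 202.] [0.453 0.116 0.091] r 0.148 ang 145.2
319 [347. 214.] [0.54 0.11 0.13] r 0.086 ang 113.9
38 [248. 222.] [ 0.701 -0.05   0.09 ] r 0.15 ang 327.2
241 [283. 229.] [0.662 0.029 0.111] r 0.087 ang 358.8
352 [319. 235.] [0.624 0.104 0.125] r 0.088 ang 56.1
40 [357. 250.] [0.588 0.182 0.09 ] r 0.151 ang 85.2
46 [289. 262.] [0.711 0.099 0.091] r 0.152 ang 26.5
98 [322. 165.] [0.657 0.025 0.112] r 0.082 ang 355.5
110 [297. 175.] [0.621 0.101 0.125] r 0.083 ang 56.7
81 [344. 180.] [ 0.611 -0.045  0.127] r 0.084 ang 295.3
15 [273. 187.] [0.584 0.181 0.091] r 0.15 ang 86.5
100 [295. 201.] [0.535 0.107 0.131] r 0.086 ang 118.2
91 [341. 206.] [ 0.526 -0.04   0.092] r 0.086 ang 235.5
191 [317. 216.] [0.49  0.035 0.128] r 0.085 ang 177.5
```

View pics/f_scene.png

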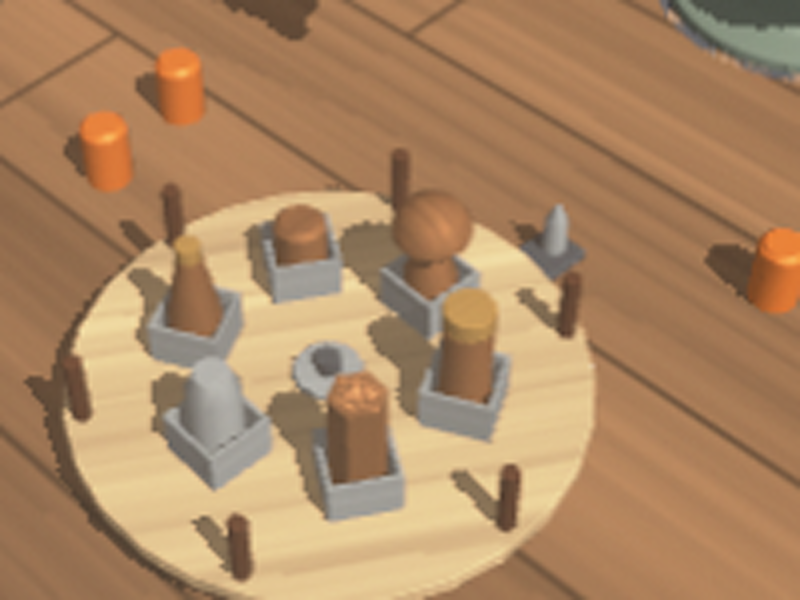

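View pics/f_top.png

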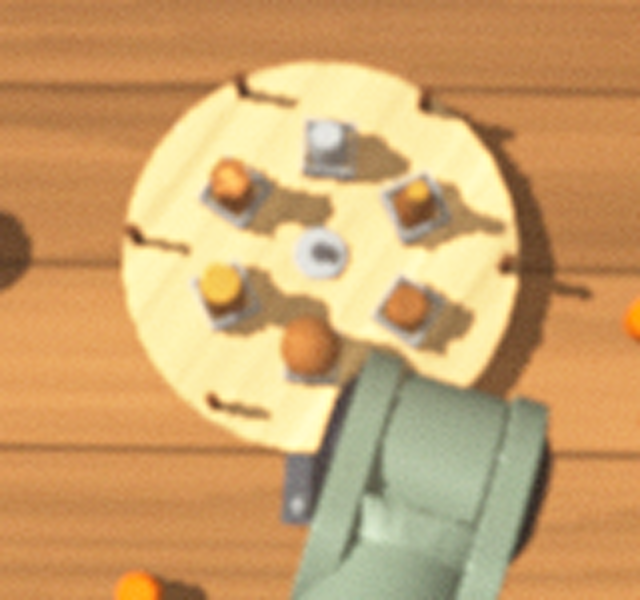

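Both views show the mushroom in line with hub and pin: in the top crop, hub (320,252), mushroom (310,345), pin (297,505). All six parts stand upright and the hand is clear.

```bash
python3 -c "
from h import *
for t in ['stake','whetstone','hammer']:
  for n in ['scene','top']:
    for r in env.look_for(n,t)[:1]: print(n,t,cam2w(n,r['at']).round(3))
env.job_done();print(env.get_state()['time'])"
```

```text
scene stake [0.609 0.37  0.076]
top stake [0.588 0.365 0.075]
scene whetstone [0.417 0.435 0.034]
top whetstone [0.398 0.427 0.026]
scene hammer [ 0.569 -0.381  0.026]
top hammer [ 0.534 -0.409  0.023]
the job is handed in; nothing more can be done
the job is handed in; nothing more can be done
```

The mushroom handle now stands at the front, and I handed the job in with the hand raised clear at about 12.6 s. I pushed the front-left peg with the shut fingertips and turned the carousel slowly by about 43°.

**First push missed:** the shut fingertips really end about 38 mm behind the stated TCP, so they passed over the peg without moving anything. I confirmed this with the depth pictures, lowered the hand and pushed again in three stages.

**Last checks:**
- **Mushroom position:** the top camera puts it at 177.5° and the scene camera at 173.0°, which sees mainly its near side. The pegs put its socket at about 176°. The pin is at about 176.5°, and the handle's tolerance is about ±9°.
- **Parts:** in the pictures all six stand upright in their sockets. The wrist force stayed around 2 N or less, and I saw no contact with any part.
- **Bystanders:** within each camera, the steel block and whetstone read within about 5 mm of the start, and so does the hammer in the top view. The scene camera had no starting reading for the hammer. The two cameras disagree by 20 to 45 mm on where the block, whetstone and hammer are, so I compared each only with itself.

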